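# Close the model gluing jig and hold it

### The job

Lift the loose dust cover off the model gluing jig by its ridge and set it down, rim down, on the cutting mat; only then flip the jig's safety catch fully over by pushing its thumb tab down, and after that pull the lever down towards the robot as far as it goes, pressing the two model halves together. Finish while still holding the lever down against its spring; leave everything else on the bench where it is.

Things in the scene. Friction and masses are not known exactly. Their poses are not given: they have to be found in the camera images.
- jig: Gluing jig fixed to the bench: aluminium plate 265 x 108 x 16 mm (x -195 to +70, y +-54). Origin on the bench below the middle of the lever's hinge line; x from the nest (robot side) to the grey housing at the back, y to its left, z up; may be turned. Housing x -25 to +60, y +-31, top z 114. Catch post at x -34, y -85, top z 161, on an outrigger reaching y -113.
- cover: Loose white dust cover standing over the nest on the base plate: an upside-down box 92 (x) x 88 (y) x 40 mm high, walls 3 mm, 90 g, with a ridge handle on top 14 mm thick (x) x 50 mm long (y) x 28 mm high. Origin at the centre of its open rim (underside), z up. At the start its axes are nearly those of the jig. Lift it at least 45 mm straight up before moving sideways.
- cover_grip (a point): Grip point on the cover's ridge, 64 mm above the rim and 4 mm below the top of the ridge; fingertips may reach 24 mm below it before they meet the cover's roof. The ridge is pinched across its 14 mm thickness (along the cover's x).
- mat: Cutting mat, dark rubber with a light grid, 160 x 160 x 3 mm, fixed flat on the bench, to the left of the jig. Origin at the centre of its underside.
- catch (a joint): Safety catch: steel rocker on the post at the jig's right (-y), hinged along jig x at x -18, y -85, z 150 mm. Starts on (0 to 0.1 rad): its tongue lies level before the lever's right arm and stops the lever after 0.06 rad. Grows as the outer thumb tab is pushed down and the tongue rises; stop (fully over) at 1.2 rad. Takes about 2 N; stays where left.
- catch_tab (a point): Point on the upper face of the catch's thumb tab, 36 mm from the catch's hinge. The tab is a steel flap 26 mm wide (jig x), 56 mm long, 6 mm thick, pointing outward (-y) and 30 degrees upward at catch 0, outward and 39 degrees downward at 1.2; push it from above with shut fingers, 26 to 34 mm outward (jig -y) of the hinge.
- lever (a joint): The lever: two flat arms at jig y +-46 joined by a crossbar, hinged along jig y (point lever_hinge). 0 = upright; grows as it is pulled towards the robot (jig -x) and down; stop at 1.25 rad (arms 18 deg above level). A spring lifts it back to 0 when let go: about 2.5 N at the bar at the start, 10 N at the stop.
- lever_grip (a point): Middle of the lever's crossbar: black rubber bar, 14 mm diameter, 100 mm long along the jig's y, 84 mm clear between the arms, 125 mm from the hinge line. Pinched from above across the jig's x; it may turn in the grip as the lever swings.
- lever_hinge (a point): Middle of the lever's hinge line, 100 mm above the bench, straight above the jig's origin.
- pad: Black sprung pad on the end of the ram, 36 mm wide, 22 mm high, 34 mm above the bench. The ram is geared to the lever and runs to the jig's -x, 38.4 mm per rad; from about 1.07 rad the pad presses the loose half against the fixed one with about 12 N at the stop.
- half: Loose half of the model hull, grey plastic, 20 (jig x) x 50 (y) x 28 mm, 30 g, standing in the nest between two low rails under the cover, 4 to 11 mm short of the fixed half. Origin at the centre of its underside. Not to be handled: the pad pushes it.
- closed_half (a point): Where the loose half's origin is when the two halves touch (jig x -137, y 0, z 16 mm). The other half is fixed in the nest at jig x -167 to -147, top z 44, against an end stop (x -177 to -167).
- glue: White glue bottle with a nozzle, 38 mm diameter, 100 mm high, standing left of the jig's housing; leave alone.
- paint1: Small paint bottle, 26 mm diameter, 65 mm high; leave alone.
- paint2: Second paint bottle like it; leave alone.
- nippers: Sprue nippers with black handles, 115 mm long, 13 mm high, lying right of the jig's nest; leave alone.
- knife: Hobby knife, 135 mm long, 10 mm thick, lying right of the catch; leave alone.
- mini: Little figure on a round base, 40 mm diameter, 45 mm high, left of the mat; leave alone.
Things that resemble listed ones, but are neither listed nor needed, are in the scene too. There is more than one size of the cover; the job needs the smallest. Of the things shaped like the mat, the rubber one is meant.

How it is judged:
By the outcome, as a careful person would: the job done as asked, in the order asked, and still so for the second after the job is handed in, while the arm keeps its last pose, push and grip.
It also fails if it takes over 67 s, if anything falls off the work surface, if the arm or the gripper's body presses on something with over 40 N, if the wrist force passes 120 N, or if a joint passes its speed limit or range.

### The arm

A 6-joint arm with a two-finger parallel gripper is mounted at the origin on the work surface. World frame = base frame: x ahead of the robot, y to its left, z up, the work surface at z = 0. Lengths are in m, angles in rad, forces in N, time in s.
With the tool pointing down it reaches from about 0.425 to 0.95 m from the base axis. Payload 3.5 kg.
Tool frame: the origin (TCP) lies midway between the tips of the shut fingers; the grasp point (between the pads) lies 19 mm behind it; z points along the fingers, y is the line along which they close (so a half turn about z gives the same grasp; the last joint's range is limited). The gripper opens to 85 mm and grips with 20 to 120 N. Pads are 22 mm wide; open, the fingers measure 114 mm over their backs; the gripper's body (76 mm by 85 mm) begins 54 mm behind the grasp point. The pads swing forward as they close: fully open they stand 13 mm farther back than shut.
Start: joints at [-1.436, 0.286, 1.577, -0, 1.279, -0.15], TCP at [0.19, -0.648, 0.211] pointing down, gripper open.
Joint ranges: [-2.77, 2.77], [-0.9, 2.22], [0.21, 2.48], [-1.53, 4.67], [0.24, 2.81], [-2.84, 2.84]. Speed limits (rad/s): [2.79, 2.79, 3.14, 3.14, 3.14, 3.14].

### API

Orientations are given as a unit quaternion [x, y, z, w].
In Python, from plant import get_state, read_camera, ctrl gives the robot as it stands.
- The arm moves only by the shell command python3 -m crank 'ROWS' [FORCE]. ROWS is JSON, a list of rows, each a list of 3 entries, a list of its own where there are three numbers: the shift along the tool's x, y, z in mm, then the turn about the tool's z in degrees, then the closure in counts, from 0 (fully open) to 255 (shut). In form: [[[tx, ty, tz], yaw, claw], ...]. A call has 1 to 10 rows; each row is the pose to reach, as a shift and turn from the pose commanded when the call began, along the tool's axes at that moment; what a row does not reach only later rows make up. A row lasts 1/10 s, in which the tool goes at most 50 mm and 8.59 degrees, less where a joint would pass 70% of its speed; a pose out of reach is approached as far as the arm can. A call with a gripper value outside its range is refused whole. The fingers move at their own pace and stop on an object; FORCE is the grip in N (left out, the last holds). Time passes only in rows, so rows that repeat a pose let the fingers close. It gives the time, the measured TCP pose, the force, the opening and the grip force at its end, in the units of the state.
- get_state(): the state, without advancing time (a new reading comes with each control period).
- read_camera(name): name is "side" or "top"; returns a dict with "frame" (384x512x3 uint8, blue, green, red), "range_z" (384x512 float32, m along the optical axis (not along the pixel's ray), 0 where there is no reading), "vfov" (degrees; the focal length in pixels is half the picture's height over the tangent of half this angle, whatever the lens; pixels are square), "cx", "cy" (the principal point, pixels), "k1" (the pictures are not rectified: a ray, as slopes to the right and down, at radius r is drawn at 1 + k1 r^2 times it, then the intrinsics apply), "origin" and "orientation" of the camera in the world. Camera axes: x right, y down, z forward; pixel columns grow to the right and rows downward; lengths in m; the calibration is good to about 2 mm. A picture is of the moment at which its call begins.
- ctrl.sign_off(): hands the job in; it is judged then, once.
The state is a dict: "time": time; "qpos": joint angles; "dq": joint speeds; "joint_efforts": joint torques, N m; "eef_pos": TCP position; "tcp_rot": TCP orientation; "contact_force": force on the tool from outside, world axes, zero at the start; "wrist_torque": the same for the moment, N m; "opening": opening from 0.0 (shut) to 1.0 (fully open); "finger_force": force on a finger pad.
Only numpy, scipy, OpenCV 4.12 (cv2) and the standard library are available. Lean on these libraries where they do the work, as an engineer would, in place of code of your own. Each camera call takes 0.05 s, during which the arm holds its last target. There are 200 camera calls.

## Working session

There is one attempt and no reset: what is moved stays moved. The work goes in short steps, Python scripts to look and compute and a shell command to move; the robot and the scene stay as the last step left them, time stands still between calls to the robot, and variables do not carry over. Pictures are saved under pics/ and viewed, at most 12 in all, crops included, and the job is handed in when it is done.

```bash
mkdir -p pics; cat > h.py <<'E'
import numpy as np, cv2
from scipy.spatial.transform import Rotation as R
from plant import get_state, read_camera, ctrl
def cloud(c):
    H,W=c['range_z'].shape; f=H/2/np.tan(np.radians(c['vfov'])/2)
    K=np.array([[f,0,c['cx']],[0,f,c['cy']],[0,0,1.]])
    u,v=np.meshgrid(np.arange(W),np.arange(H))
    p=cv2.undistortPoints(np.stack([u,v],-1).reshape(-1,1,2).astype(np.float64),K,np.array([c['k1'],0,0,0,0.])).reshape(H,W,2)
    z=c['range_z']; P=np.dstack([p*z[...,None],z])
    o=np.array(c['orientation']); M=R.from_quat(o) if o.size==4 else R.from_matrix(o)
    w=M.apply(P.reshape(-1,3)).reshape(H,W,3)+np.array(c['origin']); w[z==0]=np.nan
    return w
def snap(n,tag):
    c=read_camera(n); np.savez(f'{tag}.npz',w=cloud(c),f=c['frame']); return c,cloud(c)
def crop(tag,n,u0,u1,v0,v1):
    f=np.load(f'{tag}.npz')['f'][v0:v1,u0:u1]; s=min(800/f.shape[1],600/f.shape[0])
    cv2.imwrite(f'pics/{n}.png',cv2.resize(f,None,fx=s,fy=s,interpolation=cv2.INTER_CUBIC))
E
python3 - <<'E'
from h import *
for n in('top','side'):
    c,w=snap(n,n+'0'); print(n,c['vfov'],c['cx'],c['cy'],c['k1'],c['origin'],c['orientation']); crop(n+'0',n+'0',0,512,0,384)
print(get_state())
E
```

```text
top 54.44502397714148 263.95155989087766 196.9075679532002 0.007670005570488264 [0.37611445 0.03817836 1.24019044] [ 0.71427499 -0.6987944   0.02584411 -0.02880465]
side 49.95360314973001 248.7052345645187 192.90025852527418 0.012967496493421793 [0.06276396 0.6083557  1.03177491] [-0.30341447  0.89464759 -0.30835161  0.11164509]
{'time': 0.1, 'qpos': array([-1.43601456e+00,  2.87150284e-01,  1.57803979e+00,  2.28012264e-05,
        1.27860361e+00, -1.49969998e-01]), 'dq': array([-0.00015294, -0.00099823, -0.00432988, -0.00062464,  0.0014424 ,
        0.0007731 ]), 'joint_efforts': array([ 8.81281157e-04, -4.07296085e+01, -2.93699688e+01, -1.59693591e-04,
        3.42800085e-03,  4.84973853e-06]), 'eef_pos': array([ 0.18958665, -0.64715862,  0.20923176]), 'tcp_rot': array([ 9.89881532e-01,  1.41892008e-01,  1.92708366e-05, -1.10040335e-03]), 'contact_force': array([ 0.81936615, -0.74638891, -0.02305707]), 'wrist_torque': array([ 0.00904207, -0.01116437,  0.02380624]), 'finger_force': 0.0, 'opening': 1.0030196321538334}
```

View pics/top0.png

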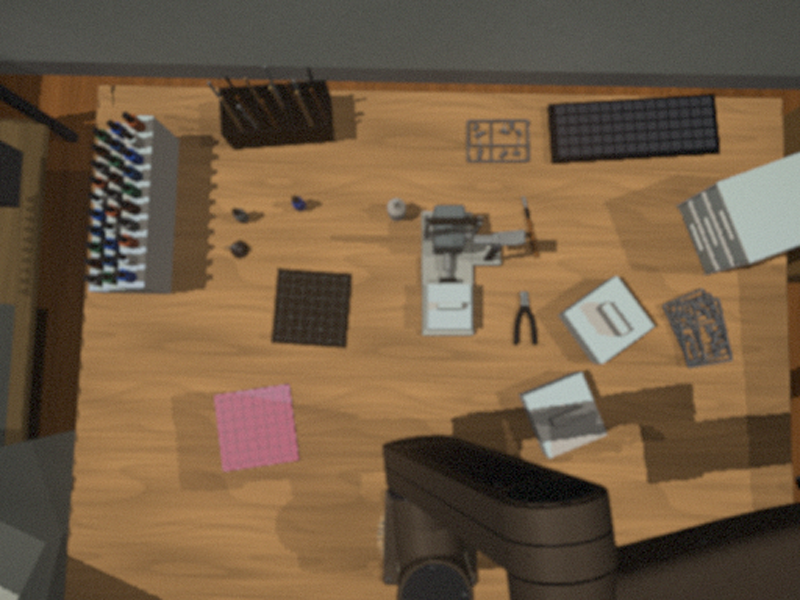

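View pics/side0.png

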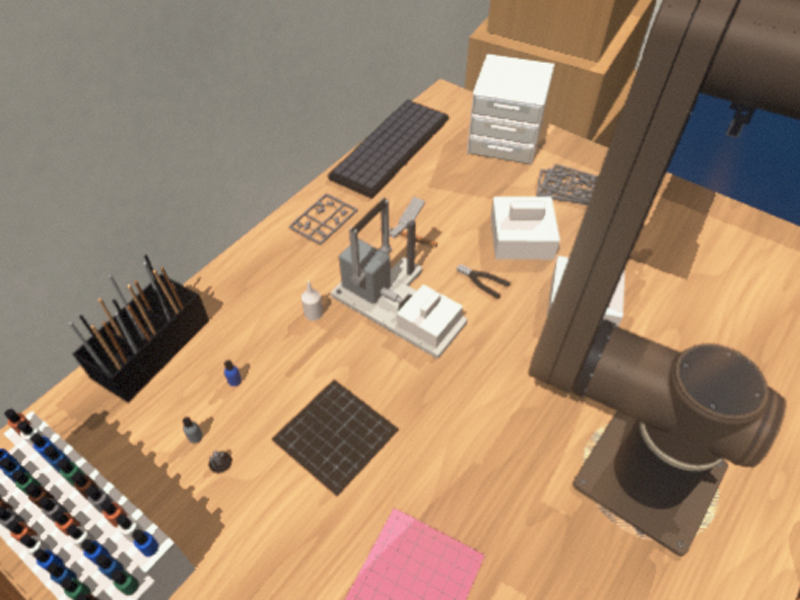

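The top view shows the covers: the one on the jig at (449,308), and larger look-alikes at (609,319) and (563,415). I'm taking the jig one because it is the smallest and stands over the nest. The dark rubber mat is at (312,308); the pink one at (257,427) is the decoy. I'll measure these now and make one close crop.

```bash
python3 - <<'E'
from h import *
w=np.load('top0.npz')['w']; ws=np.load('side0.npz')['w']
def rect(p,t):
    p=p[~np.isnan(p).any(-1)]
    (c,s,a)=cv2.minAreaRect((p[:,:2]*1000).astype(np.float32)); print(t,len(p),'c',np.round(c,1),'s',np.round(s,1),'a',round(a,1),'z',np.round(np.median(p[:,2])*1000,1), 'mean',np.round(p.mean(0)*1000,1))
def px(W,x,y): print((x,y),np.round(W[int(y/1.5625),int(x/1.5625)]*1000,1))
for q in [(449,290),(449,325),(452,306),(312,308),(430,270),(452,240),(450,212),(512,239),(455,185)]: px(w,*q)
for W,n in((w,'top'),(ws,'side')):
    c=w[int(308/1.5625),int(449/1.5625)]
    near=(np.abs(W[...,0]-c[0])<.09)&(np.abs(W[...,1]-c[1])<.075)
    for lo,hi,t in((.048,.064,'roof'),(.074,.092,'ridge')):
        rect(W[near&(W[...,2]>lo)&(W[...,2]<hi)],n+t)
    j=(np.abs(W[...,0]-c[0]-.08)<.2)&(np.abs(W[...,1]-c[1])<.14)
    rect(W[j&(W[...,2]>.010)&(W[...,2]<.022)],n+'plate')
    rect(W[j&(W[...,2]>.107)&(W[...,2]<.120)],n+'housing')
    rect(W[j&(W[...,2]>.205)&(W[...,2]<.26)],n+'bar')
    q=j&(W[...,2]>.150)&(W[...,2]<.195)&(W[...,1]<c[1]-.08)
    rect(W[q],n+'tab')
# mat by darkness
f=np.load('top0.npz')['f'].max(-1); m=np.zeros_like(f,bool); m[165:230,168:232]=1
rect(w[m&(f<80)],'mat')
crop('top0','c1',260,350,120,220)
E
```

```text
(449, 290) [507.2 -28.4  58.7]
(449, 325) [433.9 -29.5  60. ]
(452, 306) [473.  -33.5  87.2]
(312, 308) [466.8 260.1   4.6]
(430, 270) [554.9   9.6  11.7]
(452, 240) [599.3 -29.6 114.6]
(450, 212) [655.  -25.6 114.4]
(512, 239) [ 593.5 -136.3  170.3]
(455, 185) [ 7.42e+02 -4.12e+01  2.00e-01]
toproof 733 c [482.4 -27.5] s [103.5  86.4] a 1.1 z 56.0 mean [475.8 -27.2  55.9]
topridge 74 c [473.6 -27.6] s [12.5 50. ] a 1.4 z 83.4 mean [473.8 -27.2  83. ]
topplate 1094 c [535.  -36.6] s [307.1 217.8] a 10.5 z 15.7 mean [553.6 -33.7  15.7]
tophousing 483 c [625.3 -46.3] s [147.3  87.9] a 83.4 z 113.5 mean [623.2 -21.9 113.2]
topbar 192 c [611.3 -23.5] s [14.7 96.5] a 1.6 z 230.3 mean [609.7 -23.4 229.8]
toptab 181 c [ 593.3 -133.8] s [33.6 52.2] a 4.9 z 166.4 mean [ 594.9 -132.8  166.1]
sideroof 665 c [472.7 -26.1] s [94.9 91.9] a 1.1 z 55.0 mean [469.1 -21.8  55.1]
sideridge 77 c [471.6 -26.3] s [13.5 51.2] a 2.0 z 82.0 mean [470.6 -24.7  81.8]
sideplate 1122 c [562.7 -33.6] s [304.7 218.4] a 13.9 z 15.2 mean [550.4 -15.9  15.3]
sidehousing 413 c [622.1 -43.9] s [147.9  87.4] a 83.2 z 112.5 mean [615.3 -23.4 112.5]
sidebar 204 c [608.4 -21.4] s [ 15.9 102.2] a 1.0 z 228.3 mean [606.5 -17.9 225.5]
sidetab 143 c [ 592.7 -130.8] s [32.6 51. ] a 11.2 z 165.9 mean [ 592.3 -132.7  165.7]
mat 2103 c [467.6 259.9] s [155.5 152.8] a 87.2 z 2.8 mean [467.5 259.7   2.8]
```

View pics/c1.png

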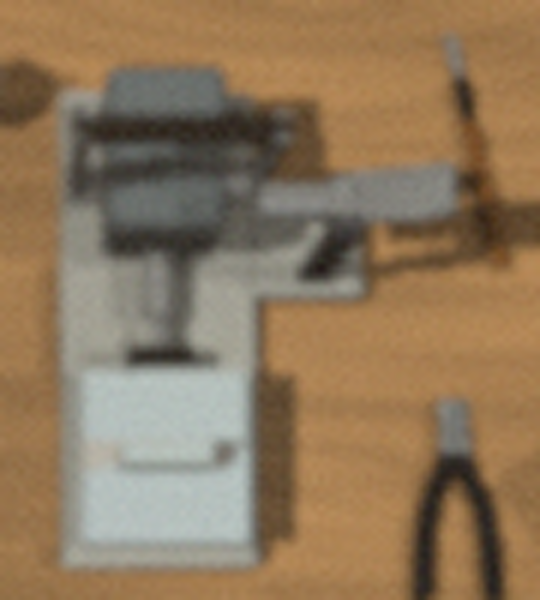

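The close crop shows a white box with a slim ridge (about 93 x 88 mm, ridge 13 x 50) standing over the nest, so it is the right cover. The catch tab points out to the right and the lever bar is upright.

```bash
cat >> h.py <<'E'
def go(x,y,z,ang=None):
    "shift (mm, deg) in tool axes to world mm target; ang = world angle of tool y (mod 180), deg"
    s=get_state(); M=R.from_quat(s['tcp_rot']); p=np.array(s['eef_pos'])*1000
    d=M.inv().apply(np.array([x,y,z])-p); ya=M.apply([0,1,0]); a=np.degrees(np.arctan2(ya[1],ya[0]))
    t=None if ang is None else -((ang-a+90)%180-90)
    print('p',np.round(p,1),'ya',round(a,1),'shift',np.round(d,1),'yaw',t and round(t,1),'t',round(s['time'],2),'F',np.round(s['contact_force'],1),'op',round(s['opening'],3),'ff',round(s['finger_force'],1))
E
python3 -c "
from h import *
go(472.5,-26.5,160,1.4)"
```

```text
p [ 189.6 -647.2  209.2] ya -73.7 shift [ 445.9 -516.1   50.5] yaw -75.1 t 0.1 F [ 0.8 -0.7 -0. ] op 1.003 ff 0.0
```

```bash
python3 -m crank '[[[30,-35,0],-8,0],[[60,-69,0],-16,0],[[90,-104,0],-24,0],[[120,-139,0],-32,0],[[150,-174,0],-40,0],[[180,-208,0],-48,0],[[210,-243,0],-56,0],[[240,-278,0],-64,0],[[270,-312,0],-72,0],[[300,-347,0],-75,0]]' 50; python3 -c "
from h import *
go(472.5,-26.5,160,1.4)"
```

```text
time: 1.1
eef_pos: [0.3803, -0.2286, 0.2102]
tcp_rot: [0.698, 0.716, 0.0, -0.0]
contact_force: [0.1, -0.8, -0.4]
opening: 1.001
finger_force: 0.0
p [ 380.3 -228.6  210.2] ya 1.5 shift [199.6  97.5  50.2] yaw 0.1 t 1.1 F [ 0.1 -0.8 -0.4] op 1.001 ff 0.0
```

```bash
python3 -m crank '[[[40,19,0],0,0],[[80,38,0],0,0],[[120,58,0],0,0],[[160,77,15],0,0],[[190,93,35],0,0],[[199,98,50],0,0],[[199,98,80],0,0],[[199,98,80],0,0],[[199,98,80],0,0]]'; python3 -c "
from h import *
go(472.5,-26.5,64,1.4)"
```

```text
time: 2.0
eef_pos: [0.4729, -0.0291, 0.1301]
tcp_rot: [0.699, 0.715, -0.0, -0.001]
contact_force: [-0.5, 0.1, -0.3]
opening: 1.004
finger_force: 0.0
p [472.9 -29.1 130.1] ya 1.3 shift [ 2.6 -0.2 66.1] yaw -0.1 t 2.0 F [-0.5  0.1 -0.3] op 1.004 ff 0.0
```

```bash
python3 -m crank '[[[3,0,25],0,0],[[3,0,50],0,0],[[3,0,67],0,0],[[3,0,67],0,0],[[3,0,67],0,255],[[3,0,67],0,255],[[3,0,67],0,255],[[3,0,67],0,255],[[3,0,67],0,255],[[3,0,67],0,255]]' 50; python3 -c "
from h import *
go(472.5,-26.5,64,1.4)"
```

```text
time: 3.0
eef_pos: [0.4735, -0.0263, 0.0637]
tcp_rot: [0.699, 0.715, 0.0, 0.0]
contact_force: [-0.3, 0.5, -0.3]
opening: 0.002
finger_force: 0.0
p [473.5 -26.3  63.7] ya 1.3 shift [-0.2 -1.  -0.3] yaw -0.1 t 3.0 F [-0.3  0.5 -0.3] op 0.002 ff 0.0
```

The fingers shut fully on nothing, so I'll look.

```bash
python3 - <<'E'
from h import *
c,w=snap('side','s1'); crop('s1','s1',190,320,110,240)
c,w=snap('top','t1')
for n in('s1','t1'):
    W=np.load(n+'.npz')['w']; q=(np.abs(W[...,0]-.47)<.09)&(np.abs(W[...,1]+.027)<.08)
    for lo,hi in((.048,.06),(.06,.074),(.074,.09)):
        p=W[q&(W[...,2]>lo)&(W[...,2]<hi)]; print(n,lo,len(p),p.min(0) if len(p) else 0,p.max(0) if len(p) else 0)
E
```

```text
s1 0.048 609 [ 0.4244845  -0.07249484  0.04803433] [0.52920312 0.02005661 0.05995254]
s1 0.06 38 [ 0.46389397 -0.04646037  0.06003515] [0.50686375 0.00898347 0.07360552]
s1 0.074 41 [ 0.46366947 -0.04517219  0.07458352] [ 0.47804338 -0.00085032  0.08929565]
t1 0.048 25 [ 0.44756661 -0.07120235  0.05160493] [0.51961444 0.01555716 0.05907614]
t1 0.06 1 [ 0.45039158 -0.06089763  0.06022537] [ 0.45039158 -0.06089763  0.06022537]
t1 0.074 0 0 0
```

View pics/s1.png

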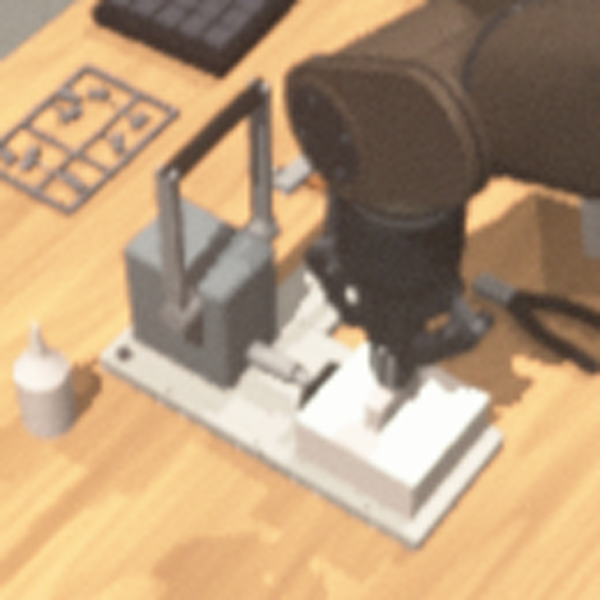

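```bash
python3 - <<'E'
from h import *
d=np.load('s1.npz');W=d['w'];f=d['f']
for v in range(178,204,2):
    print(v,' | '.join('%d,%d,%d(%d)'%(*np.nan_to_num(W[v,u]*1000),f[v,u].max()) for u in range(266,284,2)))
crop('s1','s2',255,305,165,215)
go(472.5,-26.5,64,1.4)
E
```

```text
178 495,-12,141(74) | 485,-8,151(73) | 479,-8,156(76) | 476,-15,152(71) | 466,-9,164(70) | 459,-8,170(73) | 455,-12,170(69) | 450,-15,170(70) | 443,-14,176(74)
180 495,-13,131(115) | 491,-17,130(96) | 482,-13,140(74) | 477,-16,142(74) | 465,-7,158(75) | 460,-10,159(74) | 459,-19,152(71) | 456,-25,148(71) | 517,-136,0(113)
182 555,-99,-3(247) | 548,-101,0(232) | 480,-11,135(84) | 476,-16,134(72) | 465,-8,149(74) | 458,-8,154(76) | 457,-17,146(74) | 457,-27,137(79) | 452,-29,138(87)
184 548,-90,0(248) | 517,-56,56(249) | 480,-11,127(132) | 475,-15,126(88) | 468,-14,133(77) | 461,-14,137(75) | 458,-19,135(72) | 453,-21,136(86) | 445,-19,144(83)
186 518,-47,54(247) | 513,-50,54(252) | 485,-20,105(155) | 474,-14,119(144) | 467,-12,126(95) | 460,-13,130(77) | 455,-15,131(76) | 448,-14,138(78) | 442,-14,142(79)
188 514,-41,53(253) | 509,-45,52(253) | 484,-18,98(158) | 473,-12,113(118) | 468,-15,114(140) | 462,-17,116(78) | 459,-22,113(78) | 447,-13,131(79) | 441,-15,133(85)
190 509,-34,54(253) | 506,-41,50(253) | 498,-40,57(212) | 474,-14,100(117) | 467,-14,106(136) | 463,-18,104(88) | 460,
[... 419 characters left out ...]
,-4,83(251) | 468,-7,85(251) | 464,-12,83(227) | 464,-22,72(152) | 466,-36,56(180) | 462,-42,53(239) | 456,-43,56(253)
198 491,-10,53(253) | 486,-13,55(248) | 471,-1,79(235) | 466,-4,80(238) | 466,-14,69(156) | 465,-24,59(180) | 461,-29,57(252) | 456,-33,57(253) | 453,-39,53(253)
200 486,-2,56(253) | 481,-6,57(247) | 472,-4,65(211) | 465,-3,71(185) | 465,-13,61(163) | 463,-22,54(251) | 458,-24,55(253) | 453,-28,56(253) | 449,-32,54(253)
202 481,3,56(251) | 477,0,55(249) | 471,-3,57(222) | 465,-4,61(186) | 461,-9,59(248) | 458,-15,55(253) | 454,-20,52(254) | 448,-21,56(253) | 445,-27,53(253)
p [473.4 -26.2  63.5] ya 1.3 shift [-0.2 -0.9 -0.5] yaw -0.1 t 3.1 F [ 0.1 -0.4  0.2] op -0.005 ff 0.0
```

View pics/s2.png

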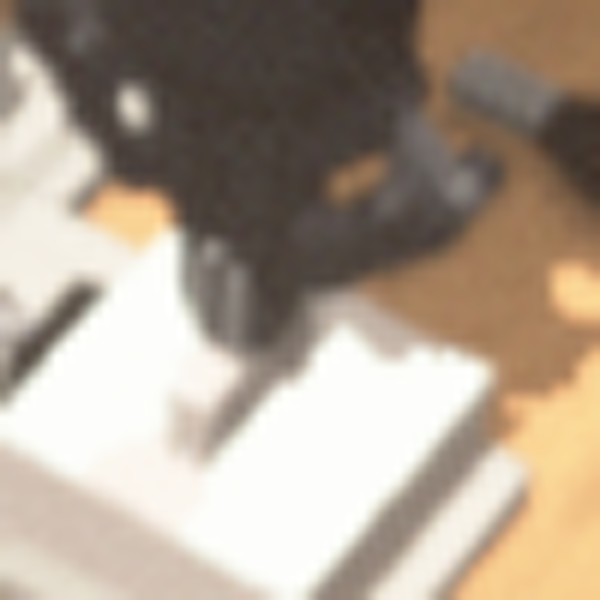

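The image shows the shut fingers ending around z 87, just above the ridge, although the reported TCP z is 64. Reported height and camera disagree by about 24 mm. I'll raise the arm and measure the fingertip against the cameras.

```bash
python3 -m crank '[[[0,0,-40],0,255],[[0,0,-60],0,255],[[0,0,-60],0,255],[[0,0,-60],0,255]]'; python3 - <<'E'
from h import *
go(472.5,-26.5,64,1.4)
for n in('side',):
    c,W=snap(n,'u1'); f=c['frame'].max(-1)
    q=(np.abs(W[...,0]-.47)<.05)&(np.abs(W[...,1]+.027)<.05)&(W[...,2]>.1)
    p=W[q]*1000
    for z in range(100,230,6):
        s=p[(p[:,2]>=z)&(p[:,2]<z+6)]
        if len(s): print(z,len(s),np.round(np.percentile(s[:,0],[2,98])),np.round(np.percentile(s[:,1],[2,98])))
crop('u1','u1',235,325,125,215)
E
```

```text
time: 3.5
eef_pos: [0.4734, -0.0262, 0.1234]
tcp_rot: [0.699, 0.715, 0.0, 0.0]
contact_force: [0.0, 0.3, -0.5]
opening: -0.0
finger_force: 0.0
p [473.4 -26.2 123.4] ya 1.3 shift [-0.2 -0.9 59.4] yaw -0.1 t 3.5 F [ 0.   0.3 -0.5] op -0.0 ff 0.0
142 4 [466. 477.] [-19. -15.]
148 8 [462. 476.] [-31. -13.]
154 17 [459. 486.] [-28. -15.]
160 14 [459. 486.] [-27. -14.]
166 15 [459. 486.] [-29. -12.]
172 11 [460. 483.] [-21. -14.]
178 10 [458. 483.] [-19. -13.]
184 20 [449. 501.] [-21. -11.]
190 34 [443. 508.] [-31. -11.]
196 49 [436. 508.] [-35. -11.]
202 30 [431. 512.] [-33. -11.]
208 42 [431. 517.] [-27.  -8.]
214 37 [424. 518.] [-25.  -7.]
220 38 [422. 516.] [-22.  -7.]
226 48 [421. 520.] [-22.  -8.]
```

View pics/u1.png

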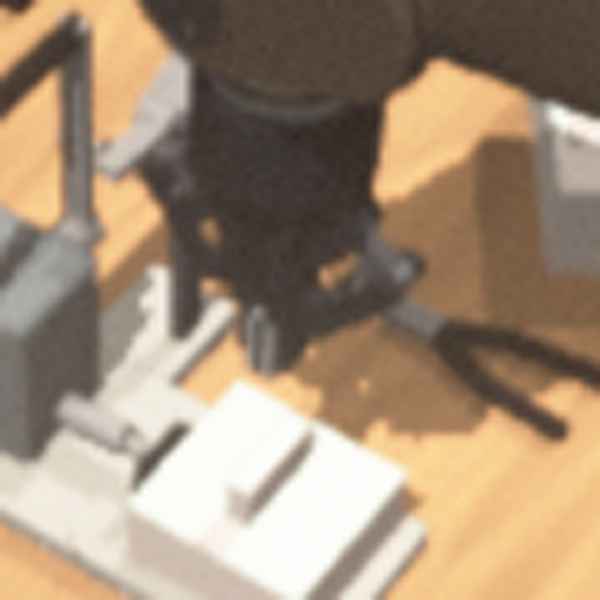

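The shut fingertips really end at about z 144 while the TCP reads 123, so the true tips sit about 21 mm above the reported TCP; x and y agree. I'll go down with that correction, to reported z of about 42 (tips at 63).

```bash
python3 -m crank '[[[0,-1,0],0,0],[[0,-1,0],0,0],[[0,-1,0],0,0],[[0,-1,0],0,0],[[0,-1,0],0,0],[[0,-1,30],0,0],[[0,-1,55],0,0],[[0,-1,75],0,0],[[0,-1,81],0,0],[[0,-1,81],0,0]]' 50;  python3 -m crank '[[[0,0,0],0,255],[[0,0,0],0,255],[[0,0,0],0,255],[[0,0,0],0,255],[[0,0,0],0,255],[[0,0,0],0,255],[[0,0,0],0,255],[[0,0,0],0,255]]' 50; python3 -c "
from h import *
go(472.5,-26.5,64,1.4)"
```

```text
time: 4.55
eef_pos: [0.4718, -0.0261, 0.0418]
tcp_rot: [0.699, 0.715, -0.001, -0.001]
contact_force: [0.2, 0.3, 0.0]
opening: 0.999
finger_force: 0.0
time: 5.35
eef_pos: [0.473, -0.0265, 0.0431]
tcp_rot: [0.699, 0.715, 0.0, 0.0]
contact_force: [0.4, 0.2, 4.9]
opening: 0.15
finger_force: 50.6
p [473.  -26.5  43.1] ya 1.3 shift [ -0.   -0.5 -20.9] yaw -0.1 t 5.35 F [0.4 0.2 4.9] op 0.15 ff 50.6
```

```bash
python3 -m crank '[[[0,0,-10],0,255],[[0,0,-30],0,255],[[0,0,-55],0,255],[[0,0,-75],0,255],[[0,0,-80],0,255],[[0,0,-80],0,255]]'; python3 -c "
from h import *
go(468,260,31,1.4)"
```

```text
time: 5.95
eef_pos: [0.4726, -0.0263, 0.123]
tcp_rot: [0.699, 0.715, 0.0, 0.001]
contact_force: [-0.1, -0.4, -0.9]
opening: 0.148
finger_force: 49.8
p [472.6 -26.3 123. ] ya 1.3 shift [286.4   1.9  91.9] yaw -0.1 t 5.95 F [-0.1 -0.4 -0.9] op 0.148 ff 49.8
```

```bash
python3 -m crank '[[[25,0,0],0,255],[[60,0,0],0,255],[[95,1,0],0,255],[[130,1,0],0,255],[[165,1,0],0,255],[[200,2,0],0,255],[[235,2,0],0,255],[[270,2,0],0,255],[[286,2,0],0,255],[[286,2,0],0,255]]'; python3 - <<'E'
from h import *
c,W=snap('side','s3'); go(468,260,32,1.4)
q=(np.abs(W[...,0]-.47)<.09)&(np.abs(W[...,1]-.26)<.09)&(c['frame'].min(-1)>140)&(W[...,2]>.05)
p=W[q]*1000; print(len(p),np.round(np.percentile(p,[1,99],0)))
crop('s3','s3',150,310,180,320)
E
```

```text
time: 6.95
eef_pos: [0.4666, 0.2608, 0.1209]
tcp_rot: [0.698, 0.716, -0.001, -0.001]
contact_force: [0.4, -0.2, -1.2]
opening: 0.152
finger_force: 49.8
p [466.9 259.6 121.1] ya 1.4 shift [ 0.5  1.4 89.1] yaw 0.0 t 7.0 F [ 0.5  0.4 -1.6] op 0.149 ff 49.8
967 [[420. 220.  96.]
 [511. 306. 163.]]
```

View pics/s3.png

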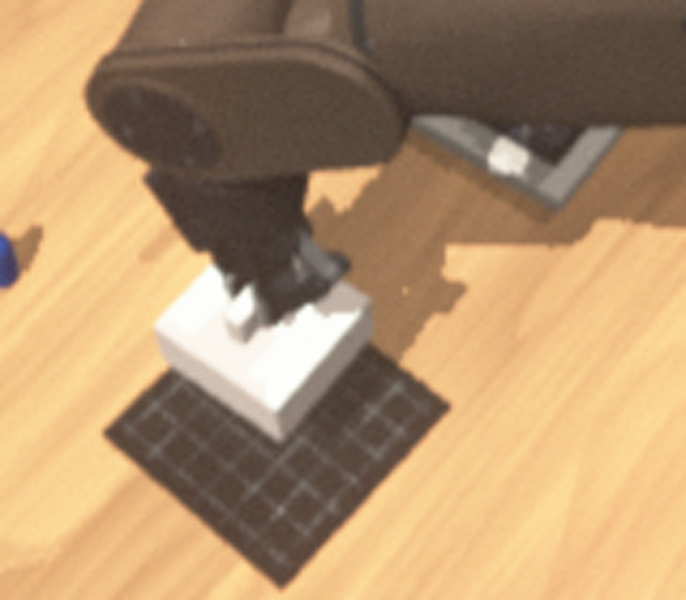

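The cover hangs level, held by its ridge (crop 240,310), above the dark mat (centre about 280,460). I'll lower it.

```bash
python3 -m crank '[[[0,1,25],0,255],[[0,1,50],0,255],[[0,1,70],0,255],[[0,1,80],0,255],[[0,1,85],0,255],[[0,1,88],0,255],[[0,1,90],0,255],[[0,1,90],0,255],[[0,1,90],0,255]]'
```

```text
time: 7.9
eef_pos: [0.4694, 0.2599, 0.0333]
tcp_rot: [0.699, 0.715, 0.001, 0.0]
contact_force: [-0.3, -0.3, -0.7]
opening: 0.151
finger_force: 49.8
```

```bash
python3 -m crank '[[[0,0,1],0,255],[[0,0,2],0,255],[[0,0,3],0,255],[[0,0,3],0,255]]'
```

```text
time: 8.3
eef_pos: [0.469, 0.2598, 0.0301]
tcp_rot: [0.699, 0.715, 0.0, -0.0]
contact_force: [-1.6, -0.7, 3.9]
opening: 0.149
finger_force: 50.4
```

```bash
python3 -m crank '[[[0,0,0],0,0],[[0,0,0],0,0],[[0,0,0],0,0],[[0,0,0],0,0],[[0,0,0],0,0],[[0,0,0],0,0],[[0,0,-20],0,0],[[0,0,-60],0,0],[[0,0,-110],0,0],[[0,0,-160],0,0]]'; python3 - <<'E'
from h import *
c,W=snap('side','s4')
q=(np.abs(W[...,0]-.47)<.1)&(np.abs(W[...,1]-.26)<.1)&(c['frame'].min(-1)>140)&(W[...,2]>.025)&(W[...,2]<.09)
p=W[q]*1000; print(len(p),np.round(np.percentile(p,[1,50,99],0)))
go(470,-140,190,1.4); go(594,-140,190,1.4)
E
```

```text
time: 9.3
eef_pos: [0.4682, 0.2594, 0.1906]
tcp_rot: [0.699, 0.715, -0.001, -0.0]
contact_force: [1.8, 1.0, -0.3]
opening: 0.999
finger_force: 0.0
1093 [[422. 216.  27.]
 [462. 265.  42.]
 [514. 304.  72.]]
p [473.5 261.4 201.7] ya 1.3 shift [-401.3  -13.     9.6] yaw -0.1 t 9.35 F [1.8 1.2 5. ] op 0.998 ff 0.0
p [473.5 261.4 201.7] ya 1.3 shift [-404.2  111.    11.5] yaw -0.1 t 9.35 F [1.8 1.2 5. ] op 0.998 ff 0.0
```

The cover stands on the mat, roof at z 42 and ridge top at 72. Next is the catch.

```bash
python3 -m crank '[[[-40,0,0],0,255],[[-80,0,0],0,255],[[-120,0,0],0,255],[[-160,0,0],0,255],[[-200,0,0],0,255],[[-240,0,0],0,255],[[-280,0,0],0,255],[[-320,0,0],0,255],[[-360,0,0],0,255],[[-400,0,0],0,255]]' 50; python3 -m crank '[[[0,0,0],0,255],[[0,0,0],0,255]]'; python3 -c "
from h import *
go(594,-140,190,1.4)"
```

```text
time: 10.35
eef_pos: [0.4778, -0.1419, 0.1894]
tcp_rot: [0.699, 0.715, 0.0, 0.0]
contact_force: [0.8, -0.3, -0.3]
opening: -0.0
finger_force: 0.0
time: 10.55
eef_pos: [0.4778, -0.1407, 0.1892]
tcp_rot: [0.7, 0.714, 0.0, -0.0]
contact_force: [-0.9, 1.1, 0.8]
opening: 0.004
finger_force: 0.0
p [ 477.8 -140.7  189.2] ya 1.2 shift [ -1.7 116.2  -0.9] yaw -0.2 t 10.55 F [-0.9  1.1  0.8] op 0.004 ff 0.0
```

```bash
python3 -m crank '[[[0,40,0],0,255],[[0,80,0],0,255],[[0,110,0],0,255],[[-1,116,0],0,255],[[-1,116,0],0,255],[[-1,116,15],0,255],[[-1,116,25],0,255],[[-1,116,35],0,255],[[-1,116,45],0,255],[[-1,116,50],0,255]]'; python3 - <<'E'
from h import *
c,W=snap('side','s5'); crop('s5','s5',220,320,105,205)
go(594,-140,150,1.4)
E
```

```text
time: 11.55
eef_pos: [0.5934, -0.1387, 0.1384]
tcp_rot: [0.699, 0.715, -0.0, -0.0]
contact_force: [-0.6, -0.5, 1.4]
opening: 0.003
finger_force: 0.8
p [ 593.2 -138.6  137.9] ya 1.3 shift [ -1.4   0.7 -12.1] yaw -0.1 t 11.6 F [0.3 0.6 0.5] op 0.003 ff 0.0
```

View pics/s5.png

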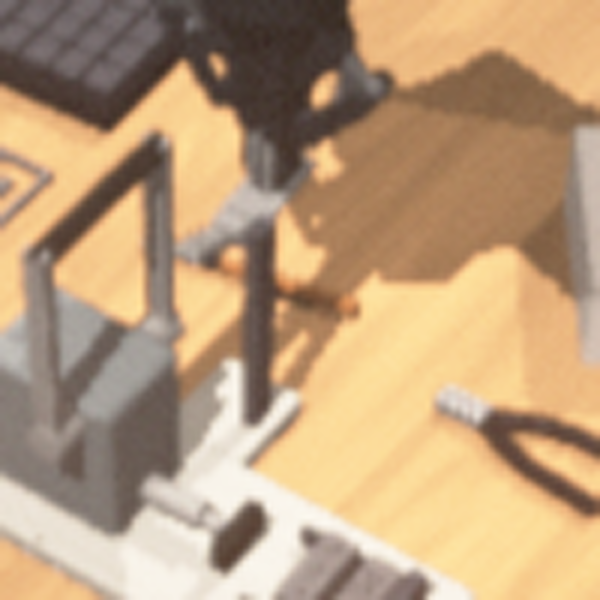

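The fingertips rest on the tab at (265,185), beside the post. I'll push further down in small steps.

```bash
python3 -m crank '[[[0,0,6],0,255],[[0,0,12],0,255],[[0,0,18],0,255],[[0,0,22],0,255],[[0,0,25],0,255],[[0,0,25],0,255]]'; python3 -m crank '[[[0,0,2],0,255],[[0,0,4],0,255],[[0,0,4],0,255]]'
```

```text
time: 12.2
eef_pos: [0.5944, -0.1388, 0.1149]
tcp_rot: [0.699, 0.715, -0.0, 0.001]
contact_force: [-0.9, 0.1, 3.1]
opening: 0.001
finger_force: 1.6
time: 12.5
eef_pos: [0.5954, -0.14, 0.1136]
tcp_rot: [0.699, 0.715, -0.0, 0.002]
contact_force: [-2.7, -1.1, 11.3]
opening: -0.003
finger_force: 4.9
```

```bash
python3 -m crank '[[[0,0,1],0,255],[[0,0,2],0,255],[[0,0,2],0,255]]'
```

```text
time: 12.8
eef_pos: [0.596, -0.1407, 0.1129]
tcp_rot: [0.699, 0.715, -0.0, 0.003]
contact_force: [-3.8, -3.1, 15.7]
opening: -0.0
finger_force: 6.4
```

```bash
python3 -m crank '[[[0,0,-10],0,255],[[0,0,-50],0,255],[[0,0,-90],0,255],[[0,0,-130],0,255],[[0,0,-140],0,255],[[0,0,-140],0,255],[[0,0,-140],0,255]]'; python3 - <<'E'
from h import *
c,W=snap('side','s6'); crop('s6','s6',200,320,100,190)
j=(np.abs(W[...,0]-.61)<.03)&(np.abs(W[...,1]+.022)<.055)&(W[...,2]>.205)&(W[...,2]<.25)
p=W[j]*1000; print(len(p),np.round(np.percentile(p,[2,50,98],0)))
p=p[np.abs(p[:,1]+22)<30]; print(len(p),np.round(np.percentile(p,[2,50,98],0)))
go(610,-22,240,1.4)
E
```

```text
time: 13.5
eef_pos: [0.5931, -0.138, 0.2461]
tcp_rot: [0.699, 0.715, -0.001, -0.002]
contact_force: [0.8, -0.9, -0.3]
opening: -0.001
finger_force: 0.0
204 [[601. -71. 207.]
 [606. -15. 229.]
 [615.  29. 233.]]
94 [[601. -51. 221.]
 [606. -22. 229.]
 [614.   7. 234.]]
p [ 592.8 -137.9  245.4] ya 1.3 shift [115.5  19.9   5.5] yaw -0.1 t 13.55 F [ 0.7  0.2 -0.3] op 0.001 ff 0.0
```

View pics/s6.png

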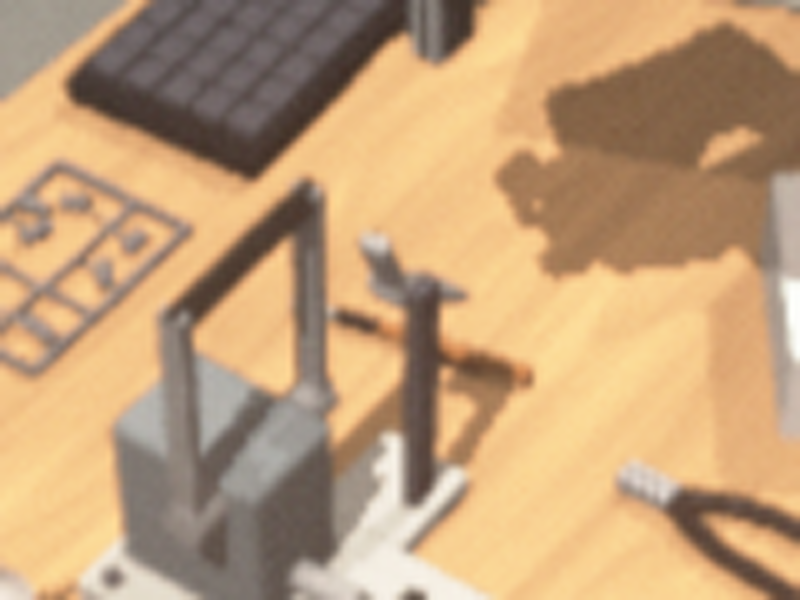

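The catch is fully over, with its tongue up at (378,255) and the tab down at (455,292). Next I'll grasp the bar.

```bash
python3 -m crank '[[[0,0,0],0,0],[[30,4,0],0,0],[[60,8,0],0,0],[[90,12,0],0,0],[[116,17,0],0,0],[[116,17,0],0,0],[[116,17,0],0,0],[[116,17,20],0,0],[[116,17,45],0,0],[[116,17,60],0,0]]' 60; python3 -m crank '[[[0,0,0],0,0],[[0,0,0],0,255],[[0,0,0],0,255],[[0,0,0],0,255],[[0,0,0],0,255],[[0,0,0],0,255],[[0,0,0],0,255],[[0,0,0],0,255]]' 60; python3 -c "
from h import *
go(609,-22,185,1.4)"
```

```text
time: 14.55
eef_pos: [0.6071, -0.0232, 0.1857]
tcp_rot: [0.699, 0.715, -0.001, -0.001]
contact_force: [-0.5, -0.3, -0.2]
opening: 1.003
finger_force: 0.0
time: 15.35
eef_pos: [0.6093, -0.0222, 0.1895]
tcp_rot: [0.699, 0.715, 0.001, 0.001]
contact_force: [2.9, -0.3, 1.8]
opening: 0.137
finger_force: 58.4
p [609.3 -22.2 189.5] ya 1.3 shift [ 0.2 -0.3  4.5] yaw -0.1 t 15.35 F [ 2.9 -0.3  1.8] op 0.137 ff 58.4
```

```bash
python3 -m crank '[[[0,-6,0],0,255],[[0,-12,1],0,255],[[0,-18,1],0,255],[[0,-25,3],0,255],[[0,-31,4],0,255],[[0,-37,6],0,255],[[0,-43,8],0,255],[[0,-49,10],0,255],[[0,-54,13],0,255],[[0,-60,15],0,255]]' 70; python3 -c "
from h import *
go(543,-22,185,1.4)"
```

```text
time: 16.35
eef_pos: [0.5517, -0.0239, 0.1765]
tcp_rot: [0.699, 0.715, 0.004, 0.005]
contact_force: [8.6, 0.6, 3.6]
opening: 0.135
finger_force: 69.6
p [551.7 -23.9 176.5] ya 1.3 shift [ 2.  -8.5 -8.6] yaw -0.1 t 16.35 F [8.6 0.6 3.6] op 0.135 ff 69.6
```

```bash
python3 -m crank '[[[0,-5,3],0,255],[[0,-11,7],0,255],[[0,-16,10],0,255],[[0,-21,14],0,255],[[0,-30,23],0,255],[[0,-38,32],0,255],[[0,-45,42],0,255],[[0,-49,48],0,255],[[0,-51,53],0,255],[[0,-51,53],0,255]]' 70; python3 - <<'E'
from h import *
go(490,-22,100,1.4)
c,W=snap('side','s7'); crop('s7','s7',200,320,110,200)
E
```

```text
time: 17.35
eef_pos: [0.5002, -0.0254, 0.1228]
tcp_rot: [0.699, 0.715, 0.002, 0.004]
contact_force: [4.7, 0.6, 6.5]
opening: 0.138
finger_force: 75.7
p [500.2 -25.4 122.8] ya 1.3 shift [  3.6 -10.3  22.7] yaw -0.1 t 17.35 F [4.7 0.6 6.5] op 0.138 ff 75.7
```

View pics/s7.png

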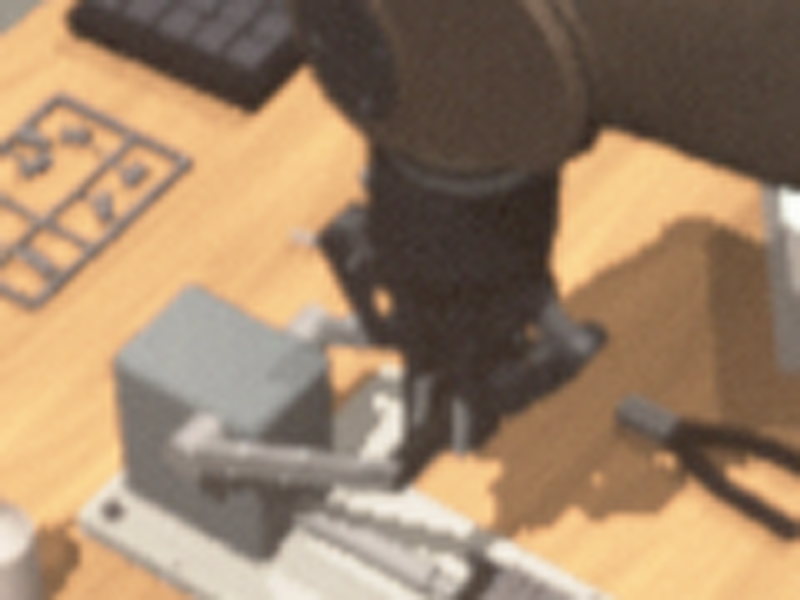

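The bar is in the fingers and the arms are near the end of their swing. I'll press on to the stop.

```bash
python3 -m crank '[[[1,-3,6],0,255],[[1,-5,11],0,255],[[1,-6,14],0,255],[[1,-7,17],0,255],[[1,-7,19],0,255],[[1,-7,19],0,255]]' 80; python3 -m crank '[[[0,0,2],0,255],[[0,0,4],0,255],[[0,0,4],0,255]]'; python3 -m crank '[[[0,0,2],0,255],[[0,0,3],0,255],[[0,0,3],0,255]]'
```

```text
time: 18.0
eef_pos: [0.4928, -0.0256, 0.1056]
tcp_rot: [0.699, 0.715, 0.001, 0.004]
contact_force: [-2.3, -2.2, 14.1]
opening: 0.132
finger_force: 80.2
time: 18.3
eef_pos: [0.491, -0.0256, 0.1007]
tcp_rot: [0.698, 0.716, -0.001, 0.002]
contact_force: [-3.8, -3.0, 13.5]
opening: 0.132
finger_force: 81.6
time: 18.6
eef_pos: [0.4909, -0.0256, 0.1001]
tcp_rot: [0.698, 0.716, -0.002, 0.001]
contact_force: [-10.2, -2.0, 26.5]
opening: 0.135
finger_force: 83.1
```

Descent has stopped and the force jumped to 26 N, so this looks like the stop. I'll check the arm angle, the halves and the cover.

```bash
python3 - <<'E'
from h import *
c,W=snap('side','s8'); crop('s8','s8',200,320,130,220)
# left arm: jig y ~ +46 -> world y ~24, fit slope
q=(np.abs(W[...,1]-.0255)<.007)&(W[...,0]>.495)&(W[...,0]<.60)&(W[...,2]>.085)&(W[...,2]<.16)
p=W[q]*1000; print(len(p)); m=np.polyfit(p[:,0],p[:,2],1); print('elev deg',np.degrees(np.arctan(-m[0])))
q=(np.abs(W[...,0]-.47)<.1)&(np.abs(W[...,1]-.26)<.1)&(c['frame'].min(-1)>140)&(W[...,2]>.025)&(W[...,2]<.09)
print(np.round(np.percentile(W[q]*1000,[1,50,99],0))); go(490,-25,100,1.4)
E
```

```text
152
elev deg 18.428371935091114
[[422. 216.  27.]
 [463. 266.  42.]
 [513. 304.  72.]]
p [490.9 -25.6 100.1] ya 1.4 shift [ 0.6 -0.9  0.1] yaw 0.0 t 18.65 F [-9.4 -2.2 25.5] op 0.136 ff 83.1
```

View pics/s8.png

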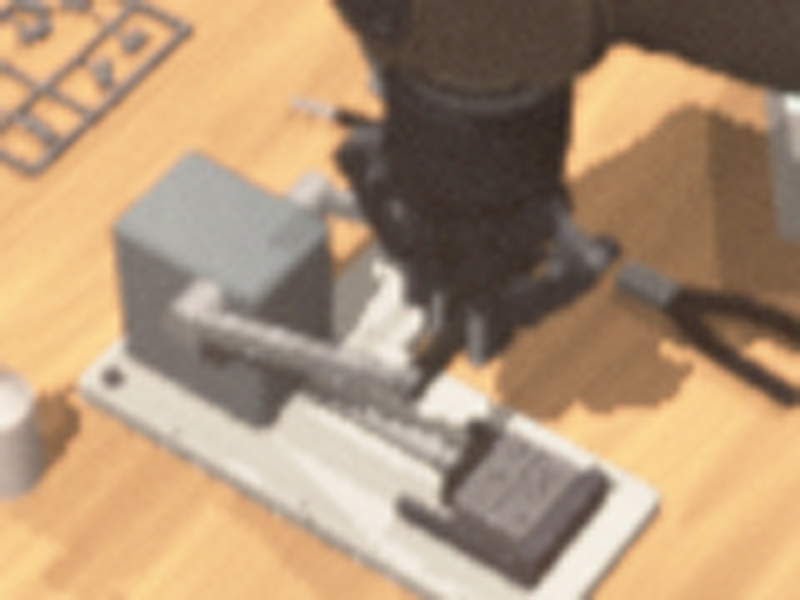

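The arms are 18.4° above level, which is the stop. The pad at (475,460) presses the two halves together with no gap, and the cover is still on the mat. I'll let it settle a moment and hand in.

```bash
python3 -m crank '[[[0,0,1],0,255],[[0,0,1],0,255],[[0,0,1],0,255]]'; python3 -c "
from plant import ctrl
print(ctrl.sign_off())"
```

```text
time: 18.95
eef_pos: [0.4909, -0.0256, 0.0999]
tcp_rot: [0.698, 0.716, -0.002, 0.001]
contact_force: [-13.2, -3.2, 28.8]
opening: 0.137
finger_force: 83.5
the job is handed in; nothing more can be done
None
```

I set the cover rim down on the rubber mat, flipped the catch fully over, and handed the job in at about 19 s with the lever held at its stop and the two halves pressed together; no verdict came back.

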